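Hammer and loose handle into the fitted bench tray

TASK

Put the small hammer and the loose turned wooden handle (the one with no blade) away in the dark wooden tool tray with the grey floor. Lay the hammer flat in the hammer-shaped compartment, its head in the wide end pocket and its shaft in the long narrow channel, and lay the loose handle flat in the plain compartment beside it that is as long as the handle; either end first will do for the handle.

Things in the scene. Friction and masses are not known exactly. Their poses are not given: they have to be found in the camera images.
- tool_tray: Low dark wooden tool tray, grey felt floor, 146 (x) by 230 mm (y), fixed to the bench. Origin: centre of its underside. Floor 12 mm, ribs and borders 26 mm above the bench. An open finger trough runs right across it in x, through ribs and side borders, from y = -61 to +3 mm: room for open fingers. Beyond the handle's compartment a short spare pocket (x 23 to 65, y 44 to 107 mm) is not used.
- hammer_place (a point): Point on the tray's floor at tray x = -25, y = -82 mm, over which the middle of the hammer's head belongs; axes as the tray's. Head pocket: tray x -65 to +15, y -107 to -61 mm; then the trough; then the shaft's channel, 40 mm wide (x -45 to -5), y 3 to 107 mm. The shaft runs from here along the tray's +y.
- handle_place (a point): Point on the tray's floor at tray x = 44, y = -29 mm, the middle of the handle compartment (x 23 to 65, y -92 to +34 mm, crossed by the trough), over which the middle of the loose handle belongs; axes as the tray's.
- hammer: Small hammer, steel head, plain wooden shaft, lying flat, 59 x 190 x 27 mm, about 0.2 kg. Origin: centre of its underside. Long axis y: head at y = -94 to -70 mm (58 mm wide in x, 24 mm high); shaft 16 mm wide in x, 17 mm high, resting on the bench, to y = +96 mm. It balances about y = -29 mm; take it there by the shaft.
- hammer_head (a point): Middle of the hammer's head, 12 mm above its underside, at hammer y = -82 mm.
- loose_handle: Loose turned wooden tool handle with no blade, lying on its side, 104 mm long (along its y), 23 mm in diameter, about 40 g; it can roll. Origin: half way along, on its underside as it first lies. A needle file with a similar wooden handle but a long thin steel blade also lies about; it is not wanted.
- handle_mid (a point): Middle of the loose handle, on its axis, half way along; 11.5 mm above the bench as it lies.
There are look-alikes about, which are no part of the job. There is more than one size of the loose_handle; the job needs the larger.

How it is judged:
By the outcome, as a careful person would: the job done as asked, in the order asked, and still so for the second after the job is handed in, with the robot touching nothing.
It also fails if it takes over 45 s, if anything falls off the work surface, if the arm or the gripper's body presses on something with over 40 N, if the wrist force passes 120 N, or if a joint passes its speed limit or range.

ROBOT

A 6-joint arm with a two-finger parallel gripper is mounted at the origin on a cart in front of the work surface, level with it; the furniture and walls round the work are solid. World frame = base frame: x ahead of the robot, y to its left, z up, the work surface at z = 0. Lengths are in m, angles in rad, forces in N, time in s.
With the tool pointing down it reaches from about 0.4 to 0.825 m from the base axis. Payload 7 kg.
Tool frame: the origin (TCP) lies at the centre of the arm's flange, where the gripper is bolted on; the fingertips stand 173 mm ahead of it and the grasp point (between the pads) lies hold_point_z ahead of it (hold_point_z is the distance from the TCP to the grasp point, in m); z points along the fingers, y is the line along which they close (so a half turn about z gives the same grasp; the last joint's range is limited). The gripper opens to 85 mm and grips with 20 to 120 N. Pads are 22 mm wide; open, the fingers measure 114 mm over their backs; the gripper's body (76 mm by 85 mm) begins 54 mm behind the grasp point. The pads swing forward as they close: fully open they stand 13 mm farther back than shut.
Start: joints at [-0.819, 0.359, 0.012, 0, -1.224, -0.288], TCP at [0.302, -0.604, 0.405] pointing down, gripper open.
Joint ranges: [-3.07, 3.07], [-1.43, 2.12], [-1.02, 1.25], [-3.03, 1.67], [-3.05, -0], [-3.03, 3.03]. Speed limits (rad/s): [2.39, 2.39, 3.01, 3.14, 3.14, 3.14].

INTERFACE

Orientations are given as a unit quaternion [x, y, z, w].
In Python, from bench import * gives the robot as it stands.
- The arm moves only by the tool servo_tool, never from a script. Its argument "commands" is a list of rows, each a list of 7 numbers: the opening, from 0 (shut) to 1 (fully open), then the shift along the tool's x, y, z in m, then the turn, a rotation vector about the tool's x, y, z in degrees. A call has 1 to 20 rows; each row shifts and turns the commanded pose from where the row before left it, along the tool's axes as they then stand; what a row does not reach is not made up. A row lasts 1/8 s, in which the tool goes at most 62.5 mm and 10.7 degrees, less where a joint would pass 70% of its speed; a pose out of reach is approached as far as the arm can. A call with a gripper value outside its range is refused whole. The fingers move at their own pace and stop on an object; "grip_force" is the grip in N (left out, the last holds). Time passes only in rows, so rows that do not move let the fingers close. It gives the time, the measured TCP pose, the force, the opening and the grip force at its end, in the units of the state.
- sense(): the state, without advancing time (a new reading comes with each control period).
- get_image(name): name is "scene" or "side" or "wrist"; returns a dict with "color" (480x640x3 uint8, blue, green, red), "z_map" (480x640 float32, m along the optical axis (not along the pixel's ray), 0 where there is no reading), "fx", "fy", "cx", "cy" (pixels), "cam_to_world" (4x4, takes a point from camera to world coordinates); the wrist camera has in their place "hand_eye" (4x4, takes a point from camera to tool coordinates, whose origin is the TCP and whose axes are the flange's). Camera axes: x right, y up, looking along -z (the intrinsics and any distortion apply to the point x, -y, -z); pixel columns grow to the right and rows downward; lengths in m; the calibration is good to about 2 mm. A picture is of the moment at which its call begins: read the wrist's pose just before it.
- sign_off(): hands the job in; it is judged then, once.
The state is a dict: "time_s": time; "qpos": joint angles; "dq": joint speeds; "tau": joint torques, N m; "tcp_pos": TCP position; "eef_rot": TCP orientation; "wrist_force": force on the tool from outside, world axes, zero at the start; "ft_torque": the same for the moment, N m; "opening": finger opening in m; "gripper_force": force on a finger pad.
Only numpy, scipy, OpenCV 4.12 (cv2) and the standard library are available. Lean on these libraries where they do the work, as an engineer would, in place of code of your own. Each camera call takes 0.05 s, during which the arm holds its last target. There are 200 camera calls.

## Working session

There is one attempt and no reset: what is moved stays moved. The work goes in short steps, Python scripts to look and compute and a tool call to move; the robot and the scene stay as the last step left them, time stands still between calls to the robot, and variables do not carry over. Pictures are saved under pics/ and viewed, at most 10 in all, crops included, and the job is handed in when it is done.

Besides the shell and the picture viewer there is one more tool, called after "Request:" by a JSON object that holds its "fn" and its "kwargs". servo_tool: Moves the arm, as the interface text tells. Its arguments: {"type":"object","properties":{"commands":{"type":"array","items":{"type":"array","items":{"type":"number"}}},"grip_force":{"type":"number"}},"required":["commands"]}

```bash
ls; mkdir -p pics; python3 - <<'E'
from bench import *
import cv2,numpy as np
s=sense();print(s)
for n in("scene","side"):
    g=get_image(n);cv2.imwrite(f"pics/{n}0.png",g["color"]);np.savez(f"/tmp/{n}0.npz",**g);print(n,g.keys(),g["fx"],g["cam_to_world"])
E
```

```text
pics
{'time_s': 0.0, 'qpos': array([-8.18921106e-01,  3.59397357e-01,  1.10716155e-02, -3.55212207e-04,
       -1.22408971e+00, -2.88135398e-01]), 'dq': array([ 0.0001058 , -0.00018802, -0.00105957, -0.00021636, -0.00033157,
       -0.00134729]), 'tau': array([ 3.21047868e-03, -5.83319521e+01,  2.93427426e+01,  6.93677276e+00,
       -6.02117550e-03, -1.92308335e-05]), 'tcp_pos': array([ 0.30186395, -0.60353096,  0.40376131]), 'eef_rot': array([-2.29738847e-01,  9.73251961e-01,  7.85526345e-04, -2.57343539e-04]), 'wrist_force': array([ 0.27866259, -0.45658002,  0.43327586]), 'ft_torque': array([-0.0622859 ,  0.06827731,  0.05244901]), 'gripper_force': 0.0, 'opening': 0.08525652950424531}
scene dict_keys(['color', 'z_map', 'fx', 'fy', 'cx', 'cy', 'cam_to_world']) 525.6225417629123 [[ 0.74743308  0.42267567 -0.51253202 -0.07739468]
 [-0.6639689   0.44959817 -0.59750045 -0.86873233]
 [-0.02211545  0.78689693  0.61668804  0.71051653]
 [ 0.          0.          0.          1.        ]]
side dict_keys(['color', 'z_map', 'fx', 'fy', 'cx', 'cy', 'cam_to_world']) 455.45510418952006 [[ 0.97250608  0.14380846 -0.18316947  0.29020782]
 [-0.23286782  0.60769393 -0.75926324 -1.02544563]
 [ 0.0021225   0.78104239  0.6244744   0.70844479]
 [ 0.          0.          0.          1.        ]]
```

View pics/scene0.png

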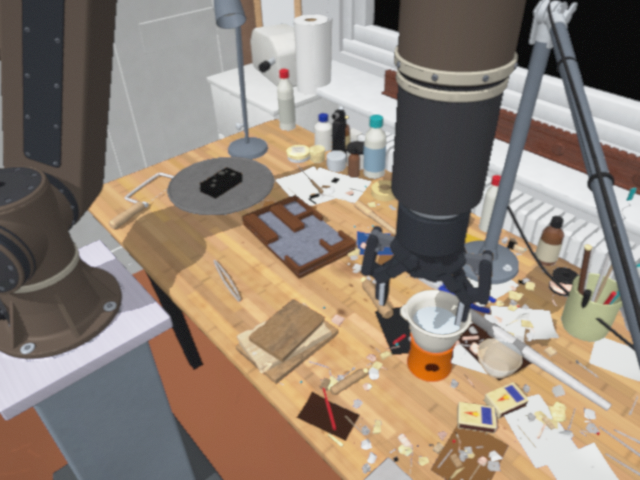

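View pics/side0.png

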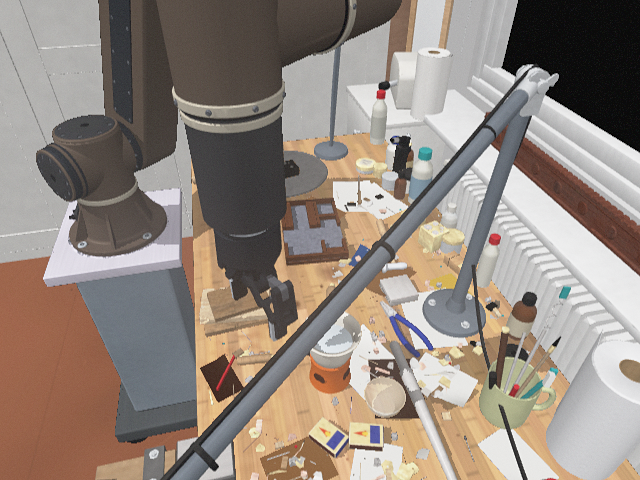

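The tray is at scene px (298,235), with the jar, matchboxes and board in front. A handle-like piece shows near scene (380,295) and another near (348,380). I can't find the hammer yet, so I'll make a rectified top view.

```bash
cat > h.py <<'E'
import numpy as np,cv2
from scipy.spatial.transform import Rotation as R
def K(g): return np.array([[g["fx"],0,g["cx"]],[0,g["fy"],g["cy"]],[0,0,1]],float)
def T(g,s=None):
    if "cam_to_world" in g: return np.array(g["cam_to_world"])
    M=np.eye(4);M[:3,:3]=R.from_quat(s["eef_rot"]).as_matrix();M[:3,3]=s["tcp_pos"];return M@g["hand_eye"]
F=np.diag([1,-1,-1.])
def top(g,M,x0,x1,y0,y1,z,res):
    # top view: column grows with -y, row grows with -x (x ahead is up)
    P=K(g)@F@np.linalg.inv(M)[:3][:, :] if False else K(g)@(F@np.linalg.inv(M)[:3])
    H=P[:,[0,1]]; h=np.c_[H,P[:,2]*z+P[:,3]]
    A=np.array([[0,-res,x1],[-res,0,y1],[0,0,1.]])
    return cv2.warpPerspective(g["color"],np.linalg.inv(np.linalg.inv(A)@np.linalg.inv(h)) if False else h@A,(int((y1-y0)/res),int((x1-x0)/res)),flags=cv2.INTER_LINEAR|cv2.WARP_INVERSE_MAP)
def pt(g,M,u,v,z=None):
    "pixel -> world, by depth or on plane z"
    d=F@np.linalg.inv(K(g))@[u,v,1.]
    if z is None: return M[:3,:3]@(d*np.median(g["z_map"][int(v)-1:int(v)+2,int(u)-1:int(u)+2]))+M[:3,3]
    r=M[:3,:3]@d; return M[:3,3]+r*(z-M[2,3])/r[2]
E
python3 - <<'E'
from h import *
a=[]
for n in("scene","side"):
    g=dict(np.load(f"/tmp/{n}0.npz"));a.append(top(g,T(g),.2,.9,-.6,.4,.01,.00167))
    print(n,[pt(g,T(g),*p).round(3) for p in ([(298,235),(380,295),(348,380)] if n=="scene" else [(315,230)])])
cv2.imwrite("pics/top0.png",cv2.resize(np.vstack(a),(600,840))[:,:])
i=np.vstack(a);print(i.shape)
c=cv2.imread("pics/scene0.png")[160:400,90:410];cv2.imwrite("pics/c0.png",cv2.resize(c,(800,600),interpolation=cv2.INTER_CUBIC))
E
```

```text
scene [array([ 0.47 , -0.146,  0.013]), array([ 0.27 , -0.566,  0.264]), array([ 0.286, -0.495,  0.015])]
side [array([ 0.481, -0.142,  0.009])]
(838, 598, 3)
```

View pics/c0.png

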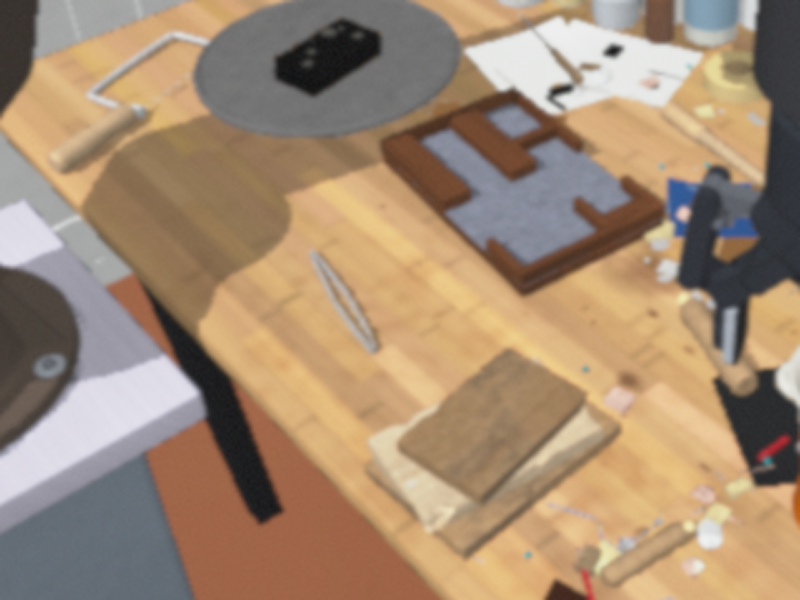

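Crop: handle A runs (690,312)–(745,382), handle B runs (605,578)–(690,528). The file lies on the paper at (555,50). A pale shaft starts at (668,112) and goes behind the arm to (760,175), probably the hammer. I'll measure these.

```bash
python3 - <<'E'
from h import *
g=dict(np.load("/tmp/scene0.npz"));M=T(g)
def w(c,z):return pt(g,M,90+c[0]*.4,160+c[1]*.4,z).round(3)
for n,a,b in(("A",(687,308),(748,386)),("B",(603,580),(693,526)),("sh",(665,108),(760,178))):
    p,q=w(a,.0115),w(b,.0115);print(n,p,q,np.linalg.norm(p-q))
print("tray z.026",[w(c,.026) for c in((512,90),(383,145),(525,280),(665,205))])
s=dict(np.load("/tmp/side0.npz"))
c=s["color"][170:390,190:480];cv2.imwrite("pics/c1.png",cv2.resize(c,(790,600),interpolation=cv2.INTER_CUBIC))
E
```

```text
A [ 0.469 -0.352  0.011] [ 0.443 -0.44   0.012] 0.0917660067781093
B [ 0.253 -0.492  0.011] [ 0.324 -0.501  0.011] 0.07156814934033157
sh [ 0.649 -0.144  0.011] [ 0.633 -0.278  0.011] 0.13495184326269874
tray z.026 [array([ 0.551, -0.038,  0.026]), array([ 0.41 , -0.027,  0.026]), array([ 0.388, -0.254,  0.026]), array([ 0.534, -0.261,  0.026])]
```

View pics/c1.png

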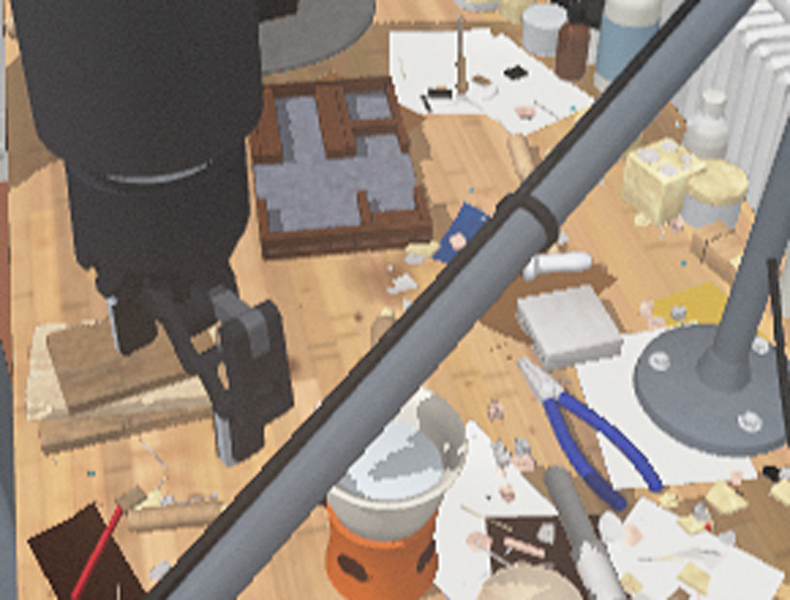

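Hammer: shaft tail at side crop (515,140), steel head at (558,265) behind the lamp arm. B (about 72 mm) is the small handle; A is larger. Before moving I'll check the lamp's position.

```bash
python3 - <<'E'
from h import *
g=dict(np.load("/tmp/scene0.npz"));M=T(g)
s=dict(np.load("/tmp/side0.npz"));N=T(s)
print("lamp arm",*[pt(s,N,*p).round(3) for p in((210,455),(300,352),(385,260),(450,178),(525,85))])
print("post",*[pt(s,N,*p).round(3) for p in((480,230),(510,140),(455,312))])
print("scene lamp",*[pt(g,M,*p).round(3) for p in((510,190),(585,100),(610,180),(545,20))])
c=lambda u,v:(190+u*290/790,170+v*220/600)
print("head",pt(s,N,*c(540,267)).round(3),pt(s,N,*c(590,262)).round(3),"tail",pt(s,N,*c(514,140)).round(3))
print("clay pot etc",pt(s,N,*c(570,310)).round(3),pt(s,N,*c(430,400)).round(3))
# tall things near the path
for n,(q,P) in dict(a=(g,M),b=(s,N)).items():
    v,u=np.mgrid[0:480:2,0:640:2];z=q["z_map"][::2,::2]
    d=(F@np.linalg.inv(K(q))@np.stack([u,v,0*u+1]).reshape(3,-1))*z.ravel();w=(P[:3,:3]@d).T+P[:3,3]
    w=w[(z.ravel()>0)&(w[:,0]>.3)&(w[:,0]<.85)&(w[:,1]>-.55)&(w[:,1]<.1)&(w[:,2]>.04)]
    H,_,_=np.histogram2d(w[:,0],w[:,1],bins=[np.arange(.3,.86,.05),np.arange(-.55,.11,.05)])
    Z=np.zeros_like(H)
    np.maximum.at(Z,(((w[:,0]-.3)//.05).astype(int).clip(0,10),((w[:,1]+.55)//.05).astype(int).clip(0,12)),w[:,2]);print((Z*100).round().astype(int))
E
```

```text
lamp arm [ 0.25  -0.859  0.393] [ 0.326 -0.799  0.407] [ 0.422 -0.726  0.423] [ 0.525 -0.64   0.448] [ 0.696 -0.498  0.486]
post [ 0.702 -0.479  0.223] [ 0.713 -0.477  0.393] [ 0.691 -0.486  0.024]
scene lamp [ 0.705 -0.483  0.182] [ 0.532 -0.633  0.453] [ 0.425 -0.72   0.429] [ 0.708 -0.474  0.477]
head [ 0.61  -0.324  0.015] [ 0.652 -0.327  0.015] tail [ 0.645 -0.153  0.016]
clay pot etc [ 0.615 -0.378  0.017] [ 0.453 -0.529  0.119]
[[ 0  0  0  4  4  0  0  0  0  0  0  4  4]
 [13  0  0  0  0  0  0  0  0  0  4  4  7]
 [13  0  0  0  0  0  0  0  0  0  4  4  7]
 [12  0  0  0  0  0  0  0  0  0  4  4  7]
 [ 0  0  0  0  0  0  0  0  0  0  4  4  4]
 [ 0  0  0  0  0  0  0  0  0  0  0  4  4]
 [48  0  0  0  0  0  0  0  0  0  0  0  0]
 [49 49  0  0  0  0  0  0  0  0  0  0  0]
 [49 50 48  0  0  0  0  0  0  5  9 15  0]
 [11  0 13 13  0  0  0  0  0 16  6 15 14]
 [11  0 14 13  0  0  0  0  0 16  6 12 12]]
[[ 0  0  0  0  0  0  0  0  0  0  0  0  0]
 [12  0  0  0  0  0  0  0  0  0  0  0  0]
 [61  0  0  0  0  0  0  0  0  0  0  0  6]
 [61 60  0  0  0  0  0  0  0  0  4  0  7]
 [ 0 60  0  0  0  0  0  0  0  0  0  0  0]
 [ 0  0  0  0  0  0  0  0  0  0  0  0  4]
 [48  0  0  0  0  0  0  0  0  0  0  0  0]
 [49 49  0  0  0  0  0  0  0  0  0  0  0]
 [49 50  0  0  0  5  5  0  0  5  8 15  0]
 [11  0 13 13  4  5  9  0  0 16  8 15 13]
 [10  0 13 13  0  4  9  0  0 15  0  8 13]]
```

```bash
cat >> h.py <<'E'
def plan(s,xyz,yaw=None):
    "tool-frame shift to world TCP xyz; yaw = wanted world angle (deg) of tool y axis, mod 180; tilt fix too"
    Rm=R.from_quat(s["eef_rot"]).as_matrix();print("shift tool",(Rm.T@(np.array(xyz)-s["tcp_pos"])).round(4))
    if yaw is not None:
        a=np.radians(yaw);best=None
        for k in(0,np.pi):
            y=np.array([np.cos(a+k),np.sin(a+k),0]);z=np.array([0,0,-1.]);D=np.c_[np.cross(y,z),y,z]
            r=np.degrees(R.from_matrix(Rm.T@D).as_rotvec())
            if best is None or np.linalg.norm(r)<np.linalg.norm(best):best=r
        print("turn tool",best.round(2))
E
python3 - <<'E'
import bench
from bench import *
from h import *
print([n for n in dir(bench) if n[0]!='_']);
try: print(hold_point_z)
except Exception as e: print(e)
plan(sense(),[.634,-.268,.37],-5)
E
```

```text
['IKError', 'get_image', 'hold_point_z', 'sense', 'sign_off']
0.1547
shift tool [-0.4472  0.1515  0.034 ]
turn tool [ 8.000e-02  4.000e-02 -5.843e+01]
```

Request:
{"fn": "servo_tool", "kwargs": {"commands": [[1,-0.05,0.017,0.004,0,0,0],[1,-0.05,0.017,0.004,0,0,0],[1,-0.05,0.017,0.004,0,0,0],[1,-0.05,0.017,0.004,0,0,0],[1,-0.05,0.017,0.004,0,0,0],[1,-0.05,0.017,0.004,0,0,0],[1,-0.05,0.017,0.004,0,0,0],[1,-0.05,0.017,0.004,0,0,0],[1,-0.047,0.017,0.004,0,0,0],[1,0,0,0,0,0,-9.6],[1,0,0,0,0,0,-9.6],[1,0,0,0,0,0,-9.6],[1,0,0,0,0,0,-9.6],[1,0,0,0,0,0,-9.6],[1,0,0,0,0,0,-9.6],[1,0,0,0,0,0,0],[1,0,0,0,0,0,0]]}}

```text
time_s: 2.22
tcp_pos: [0.6332, -0.2669, 0.3684]
eef_rot: [-0.669, 0.743, 0.0, -0.0]
wrist_force: [-0.1, -0.2, -0.1]
opening: 0.0851
gripper_force: 0.0
```

```bash
python3 - <<'E'
from bench import *
from h import *
s=sense();g=get_image("wrist");np.savez("/tmp/w1.npz",**g,s_pos=s["tcp_pos"],s_rot=s["eef_rot"])
print(s["tcp_pos"],s["eef_rot"],s["time_s"]);M=T(g,s);print(M.round(3))
cv2.imwrite("pics/w1.png",g["color"])
E
```

```text
[ 0.633228   -0.26685951  0.36841418] [-6.68883877e-01  7.43366865e-01  2.15706984e-04 -1.29735192e-04] 2.225
[[-0.994 -0.102 -0.029  0.627]
 [ 0.106 -0.956 -0.275 -0.337]
 [ 0.    -0.276  0.961  0.337]
 [ 0.     0.     0.     1.   ]]
```

View pics/w1.png

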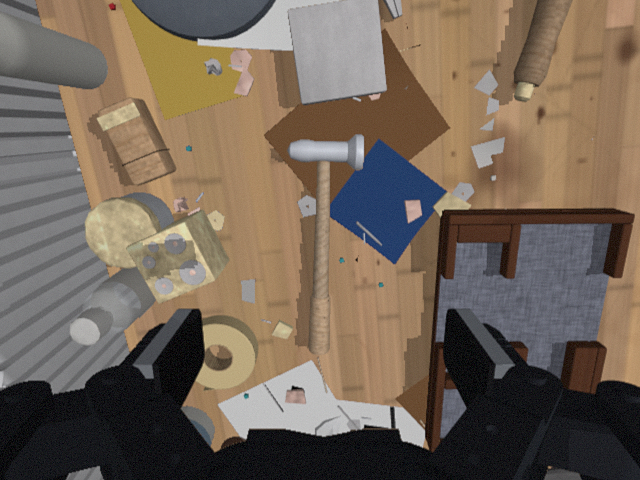

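Wrist view: hammer head at about (328,151), shaft from (323,165) to tail (319,352). The tray is at right, its −y outer corners near (443,211) and (632,211). Handle A is at top right, (540,50).

```bash
python3 - <<'E'
from h import *
g=dict(np.load("/tmp/w1.npz"));s=dict(tcp_pos=g["s_pos"],eef_rot=g["s_rot"]);M=T(g,s)
for n,u,v,z in(("head mid",328,151,.018),("head L",290,151,.012),("head R",364,152,.012),("shaft1",323,180,.012),("shaft2",320,290,.012),("tail",319,353,.009),("tray c+x",443,211,.026),("tray c-x",632,211,.026),("tray +x edge",434,400,.026),("A end",524,95,.0115),("blk",228,255,.05)):
    print(n,pt(g,M,u,v,z).round(4),pt(g,M,u,v).round(4))
E
```

```text
head mid [ 0.6252 -0.318   0.018 ] [ 0.6252 -0.3182  0.0211]
head L [ 0.6547 -0.3208  0.012 ] [ 0.6541 -0.3212  0.0192]
head R [ 0.5972 -0.314   0.012 ] [ 0.5962 -0.3132  0.0011]
shaft1 [ 0.6314 -0.2956  0.012 ] [ 0.6314 -0.2962  0.0163]
shaft2 [ 0.644  -0.2019  0.012 ] [ 0.6437 -0.204   0.0172]
tail [ 0.6518 -0.1392  0.009 ] [ 0.651  -0.1451  0.0188]
tray c+x [ 0.5406 -0.2635  0.026 ] [ 0.5356 -0.2592  0.0079]
tray c-x [ 0.3939 -0.2479  0.026 ] [ 3.744e-01 -2.405e-01 -1.000e-04]
tray +x edge [ 0.5529 -0.0911  0.026 ] [ 0.5524 -0.0893  0.0237]
A end [ 0.4735 -0.3432  0.0115] [ 0.476  -0.3431  0.0167]
blk [ 0.707  -0.2527  0.05  ] [ 0.7209 -0.238  -0.    ]
```

```bash
python3 - <<'E'
from bench import *
from h import *
plan(sense(),[.634,-.266,.176],-7.6)
E
```

```text
shift tool [-0.001  -0.0007  0.1925]
turn tool [0.02 0.   1.6 ]
```

Request:
{"fn": "servo_tool", "kwargs": {"commands": [[0.6,-0.001,-0.001,0.04,0,0,1.6],[0.6,0,0,0.045,0,0,0],[0.6,0,0,0.045,0,0,0],[0.6,0,0,0.035,0,0,0],[0.6,0,0,0.02,0,0,0],[0.6,0,0,0.0075,0,0,0],[0.6,0,0,0,0,0,0],[0,0,0,0,0,0,0],[0,0,0,0,0,0,0],[0,0,0,0,0,0,0],[0,0,0,0,0,0,0],[0,0,0,0,0,0,0]], "grip_force": 50}}

```text
time_s: 3.78
tcp_pos: [0.6348, -0.2661, 0.1777]
eef_rot: [-0.66, 0.751, -0.001, 0.001]
wrist_force: [-1.4, 0.1, 7.4]
opening: 0.0145
gripper_force: 51.3
```

Request:
{"fn": "servo_tool", "kwargs": {"commands": [[0,0,0,-0.02,0,0,0],[0,0,0,-0.04,0,0,0],[0,0,0,-0.05,0,0,0],[0,0,0,-0.04,0,0,0],[0,-0.012,0.033,0,0,0,-0.5],[0,-0.012,0.033,0,0,0,-0.5],[0,-0.013,0.033,0,0,0,-0.5],[0,-0.012,0.033,0,0,0,-0.5],[0,-0.012,0.033,0,0,0,-0.5],[0,-0.012,0.031,0,0,0,0],[0,0,0,0,0,0,0],[0,0,0,0,0,0,0]]}}

```text
time_s: 5.28
tcp_pos: [0.4477, -0.1723, 0.3273]
eef_rot: [-0.676, 0.737, -0.001, 0.001]
wrist_force: [0.8, -0.3, -2.6]
opening: 0.0146
gripper_force: 50.2
```

```bash
python3 - <<'E'
from bench import *
from h import *
s=sense();g=get_image("wrist");np.savez("/tmp/w2.npz",**g,s_pos=s["tcp_pos"],s_rot=s["eef_rot"])
print(s["tcp_pos"],s["eef_rot"],s["time_s"],s["opening"])
cv2.imwrite("pics/w2.png",g["color"])
E
```

```text
[ 0.44771064 -0.17231544  0.32730631] [-6.76220892e-01  7.36698252e-01 -7.15626590e-04  6.91787602e-04] 5.275 0.014645750053895675
```

View pics/w2.png

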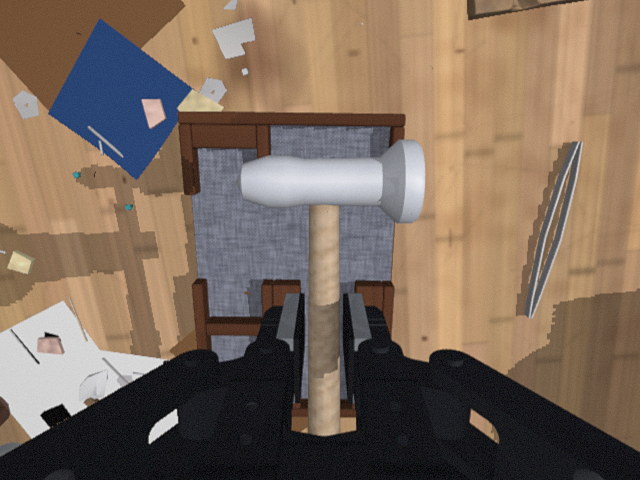

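The head is held level, ends at (242,181) and (424,181), shaft along column 323. Tray −y rim corners are (180,114) and (405,115). The shaft channel's rib edges at the trough are (300,283) and (356,283).

```bash
python3 - <<'E'
from h import *
g=dict(np.load("/tmp/w2.npz"));s=dict(tcp_pos=g["s_pos"],eef_rot=g["s_rot"]);M=T(g,s)
zu=.15
for n,u,v,z in(("head L",242,181,zu+.012),("head R",424,181,zu+.012),("headtopnear",323,158,zu+.02),("headbot",323,205,zu+.02),("shaftA",323.5,220,zu+.012),("shaftB",325,380,zu+.012),
 ("c+x",180,114,.026),("c-x",405,115,.026),("rib+",300,283,.026),("rib-",356,283,.026),("left rib out",193,282,.026),("right rib out",393,283,.026),("pocket inner L top",270,125,.026),("inner R",391,127,.026)):
    print(n,pt(g,M,u,v,z).round(4),pt(g,M,u,v).round(4))
E
```

```text
head L [ 0.4714 -0.2273  0.162 ] [ 0.4699 -0.2281  0.1691]
head R [ 0.4116 -0.2221  0.162 ] [ 0.4146 -0.2241  0.1751]
headtopnear [ 0.444 -0.233  0.17 ] [ 0.4441 -0.2325  0.1634]
headbot [ 0.4453 -0.2185  0.17  ] [ 0.4454 -0.2177  0.1657]
shaftA [ 0.4457 -0.2119  0.162 ] [ 0.4456 -0.2127  0.1658]
shaftB [ 0.4505 -0.1496  0.162 ] [ 0.4503 -0.1524  0.166 ]
c+x [ 0.5335 -0.2575  0.026 ] [ 0.5335 -0.2575  0.026 ]
c-x [ 0.3912 -0.2447  0.026 ] [ 0.3909 -0.2447  0.0245]
rib+ [ 0.4692 -0.1367  0.026 ] [ 0.4699 -0.1341  0.0193]
rib- [ 0.4295 -0.1333  0.026 ] [ 0.4291 -0.1305  0.0191]
left rib out [ 0.5452 -0.1439  0.026 ] [ 0.5475 -0.1417  0.02  ]
right rib out [ 0.4032 -0.131   0.026 ] [ 3.994e-01 -1.203e-01 -1.000e-04]
pocket inner L top [ 0.4774 -0.246   0.026 ] [ 0.4787 -0.2461  0.0157]
inner R [ 0.4003 -0.2381  0.026 ] [ 0.3987 -0.2379  0.0155]
```

Request:
{"fn": "servo_tool", "kwargs": {"commands": [[0,-0.007,0.003,0.02,0,0,0.8],[0,0,0,0.035,0,0,0],[0,0,0,0.035,0,0,0],[0,0,0,0.025,0,0,0],[0,0,0,0.015,0,0,0],[0,0,0,0.006,0,0,0],[0,0,0,0,0,0,0],[0,0,0,0,0,0,0]]}}

```text
time_s: 6.32
tcp_pos: [0.4456, -0.1652, 0.1905]
eef_rot: [-0.671, 0.742, -0.0, 0.0]
wrist_force: [0.2, -0.4, -2.5]
opening: 0.0148
gripper_force: 50.2
```

Request:
{"fn": "servo_tool", "kwargs": {"commands": [[0,0,0,0.001,0,0,0],[0.5,0,0,0,0,0,0],[0.5,0,0,0,0,0,0],[0.5,0,0,0,0,0,0],[0.5,0,0,-0.02,0,0,0],[0.5,0,0,-0.04,0,0,0],[0.5,0,0,-0.05,0,0,0],[0.6,0.0,0,-0.05,0,0,0],[0.6,0.05,0,0,0,0,0],[0.6,0.05,0,0,0,0,0],[0.6,0.05,0,0,0,0,0],[0.6,0.05,0,0,0,0,0],[0.6,0.02,0,0,0,0,0],[0.6,0,0,0,0,0,0],[0.6,0,0,0,0,0,0]]}}

```text
time_s: 8.2
tcp_pos: [0.423, -0.3833, 0.3491]
eef_rot: [-0.671, 0.741, 0.0, 0.0]
wrist_force: [0.6, 0.7, 0.3]
opening: 0.0512
gripper_force: 0.0
```

```bash
python3 - <<'E'
from bench import *
from h import *
s=sense();g=get_image("wrist");np.savez("/tmp/w3.npz",**g,s_pos=s["tcp_pos"],s_rot=s["eef_rot"])
print(s["tcp_pos"],s["eef_rot"],s["time_s"],s["opening"])
cv2.imwrite("pics/w3.png",g["color"])
E
```

```text
[ 0.42301284 -0.38327628  0.34910525] [-6.70984500e-01  7.41471346e-01  2.03348177e-04  3.92650155e-05] 8.2 0.05118795465749965
```

View pics/w3.png

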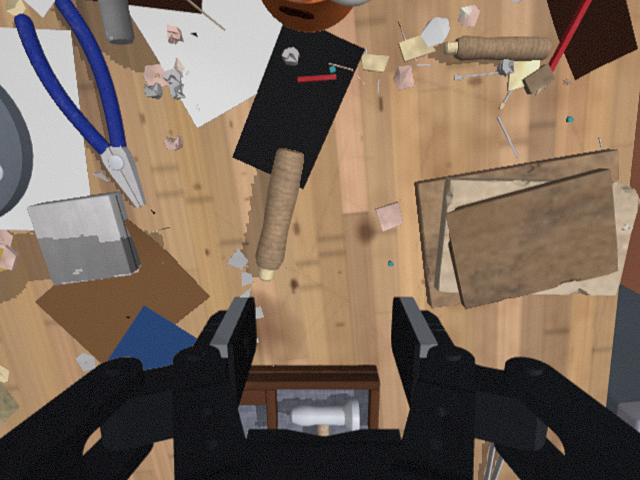

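Candidates: handle A runs (289,150)–(266,279), and handle B runs (447,48)–(550,47). The file on the paper has a blade, so it is out. I'll measure the lengths; A should be the larger, 104 mm one. The hammer head sits in its pocket at (325,415).

```bash
python3 - <<'E'
from h import *
from bench import sense
g=dict(np.load("/tmp/w3.npz"));s=dict(tcp_pos=g["s_pos"],eef_rot=g["s_rot"]);M=T(g,s)
for n,a,b in(("A",(290,149),(265,280)),("B",(446,48),(551,47)),("Aw",(264,215),(300,222)),("Abody",(288,165),(271,255))):
    p,q=pt(g,M,*a,.0115),pt(g,M,*b,.0115);d=q-p;print(n,p.round(4),q.round(4),((p+q)/2).round(4),np.linalg.norm(d).round(4),np.degrees(np.arctan2(-d[0],d[1])).round(1))
print(pt(g,M,281,210).round(4))
p=(pt(g,M,290,149,.0115)+pt(g,M,265,280,.0115))/2
d=pt(g,M,265,280,.0115)-pt(g,M,290,149,.0115)
plan(sense(),[p[0],p[1],.176],np.degrees(np.arctan2(-d[0],d[1])))
cv2.imwrite("pics/c3.png",cv2.resize(g["color"][0:300,220:580],(720,600),interpolation=cv2.INTER_CUBIC))
E
```

```text
A [ 0.4431 -0.4394  0.0115] [ 0.4759 -0.339   0.0115] [ 0.4595 -0.3892  0.0115] 0.1056 -18.1
B [ 0.3276 -0.4962  0.0115] [ 0.2555 -0.4896  0.0115] [ 0.2916 -0.4929  0.0115] 0.0724 84.8
Aw [ 0.4692 -0.3922  0.0115] [ 0.4422 -0.3839  0.0115] [ 0.4557 -0.388   0.0115] 0.0282 73.0
Abody [ 0.4461 -0.428   0.0115] [ 0.4682 -0.3595  0.0115] [ 0.4571 -0.3938  0.0115] 0.072 -17.9
[ 0.4543 -0.3967  0.0219]
shift tool [ 0.0026 -0.0368  0.1733]
turn tool [-0.000e+00  1.000e-02  1.237e+01]
```

View pics/c3.png

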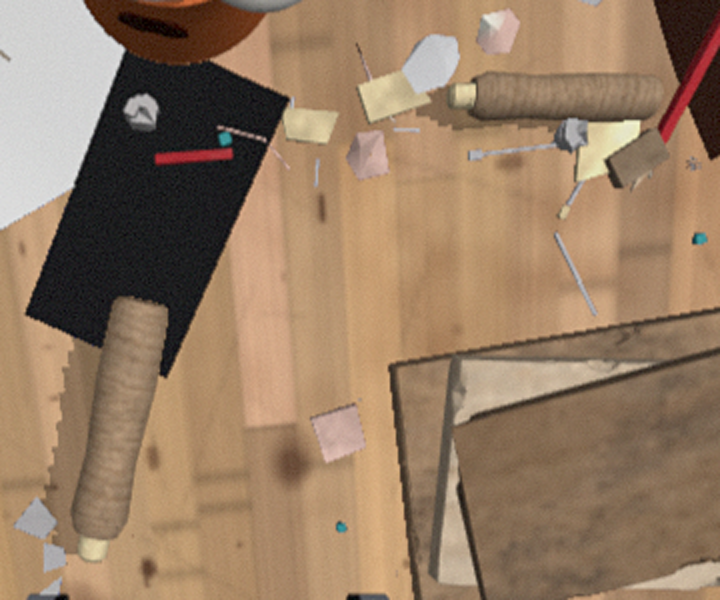

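A at crop (120,425) is confirmed: 105 mm, turned, pale ferrule stub, no blade. B is only 72 mm. I'll grasp A.

Request:
{"fn": "servo_tool", "kwargs": {"commands": [[0.6,0.003,-0.035,0.01,0,0,6.2],[0.6,0,0,0.035,0,0,6.2],[0.6,0,0,0.045,0,0,0],[0.6,0,0,0.045,0,0,0],[0.6,0,0,0.025,0,0,0],[0.6,0,0,0.012,0,0,0],[0.6,0,0,0,0,0,0],[0,0,0,0,0,0,0],[0,0,0,0,0,0,0],[0,0,0,0,0,0,0],[0,0,0,0,0,0,0]], "grip_force": 35}}

```text
time_s: 9.62
tcp_pos: [0.4581, -0.3906, 0.1787]
eef_rot: [-0.587, 0.81, -0.001, 0.001]
wrist_force: [-0.7, 2.8, 6.5]
opening: 0.0218
gripper_force: 34.3
```

Request:
{"fn": "servo_tool", "kwargs": {"commands": [[0,0,0,-0.02,0,0,0],[0,0,0,-0.05,0,0,0],[0,0,0,-0.06,0,0,-6.3],[0,0,0,-0.03,0,0,-6.3],[0,-0.05,-0.008,0,0,0,0],[0,-0.05,-0.008,0,0,0,0],[0,-0.05,-0.008,0,0,0,0],[0,-0.05,-0.008,0,0,0,0],[0,-0.023,-0.004,0,0,0,0],[0,0,0,0,0,0,0],[0,0,0,0,0,0,0]]}}

```text
time_s: 11.0
tcp_pos: [0.5147, -0.1722, 0.3375]
eef_rot: [-0.672, 0.74, -0.0, 0.0]
wrist_force: [-0.4, -0.4, -1.5]
opening: 0.0219
gripper_force: 34.5
```

```bash
python3 - <<'E'
from bench import *
from h import *
s=sense();g=get_image("wrist");np.savez("/tmp/w4.npz",**g,s_pos=s["tcp_pos"],s_rot=s["eef_rot"])
print(s["tcp_pos"],s["eef_rot"],s["time_s"],s["opening"])
cv2.imwrite("pics/w4.png",g["color"])
E
```

```text
[ 0.51468276 -0.17222205  0.33748924] [-6.72210119e-01  7.40360393e-01 -1.33664843e-04  1.64156004e-04] 11.0 0.021900918628809413
```

View pics/w4.png

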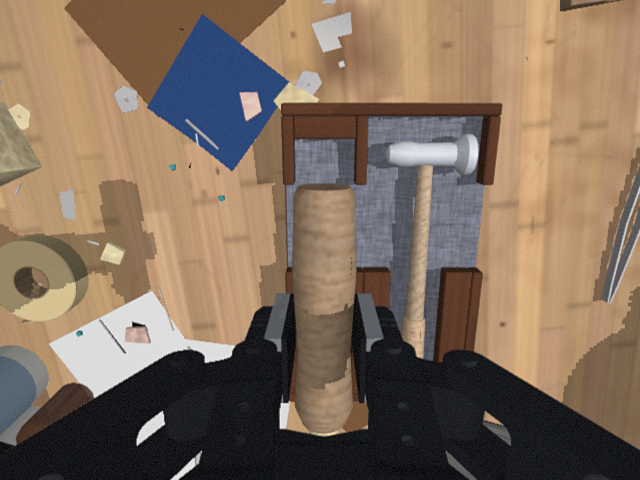

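The hammer lies flat: head in its pocket (435,153), shaft centred in the channel between ribs (390 and 441). The held handle runs from (325,184) to about (326,432) over its compartment, whose −y walls are at (294,138)–(355,138).

```bash
python3 - <<'E'
from h import *
g=dict(np.load("/tmp/w4.npz"));s=dict(tcp_pos=g["s_pos"],eef_rot=g["s_rot"]);M=T(g,s)
za=.17
for n,u,v,z in(("end-",325,184,za),("end+",326,432,za),("ax1",326,220,za),("ax2",326,380,za),("c+x",282,104,.026),("c-x",502,104,.026),("in L",294.5,138,.026),("in R",356,137,.026),("inL low",295,184,.026),("inR low",356,184,.026),("rib+",388,268,.026),("rib-",441,268,.026),("out+",287,268,.026),("out-",481,268,.026),("hamL",388,154,.024),("hamR",478,154,.024),("hsh",415,320,.027)):
    p=pt(g,M,u,v,z);t=R.from_euler("z",5.4,degrees=True).apply(p-[.4735,-.1385,0]);print(n,p.round(4),"tray",(t*1000).round(1),"depth",pt(g,M,u,v).round(4))
E
```

```text
end- [ 0.5103 -0.2235  0.17  ] tray [ 44.7 -81.1 170. ] depth [ 0.5104 -0.2228  0.1653]
end+ [ 0.5195 -0.1238  0.17  ] tray [ 44.4  18.9 170. ] depth [ 0.5188 -0.1319  0.1793]
ax1 [ 0.5112 -0.2111  0.17  ] tray [ 44.4 -68.7 170. ] depth [ 0.511  -0.2135  0.1804]
ax2 [ 0.5172 -0.1479  0.17  ] tray [ 44.4  -5.3 170. ] depth [ 0.5166 -0.1551  0.1803]
c+x [ 0.5348 -0.2586  0.026 ] tray [  72.3 -113.8   26. ] depth [ 0.5349 -0.2587  0.025 ]
c-x [ 0.3915 -0.2447  0.026 ] tray [ -71.7 -113.5   26. ] depth [ 0.391  -0.2447  0.0248]
in L [ 0.5291 -0.2364  0.026 ] tray [ 64.6 -92.2  26. ] depth [ 0.5292 -0.2364  0.0248]
in R [ 0.4881 -0.2331  0.026 ] tray [ 23.5 -92.8  26. ] depth [ 0.4881 -0.2331  0.0251]
inL low [ 0.5324 -0.2058  0.026 ] tray [ 64.9 -61.5  26. ] depth [ 0.5336 -0.2039  0.0113]
inR low [ 0.4905 -0.2018  0.026 ] tray [ 22.8 -61.4  26. ] depth [ 0.4896 -0.1998  0.0126]
rib+ [ 0.4717 -0.1383  0.026 ] tray [-1.8  0.1 26. ] depth [ 0.4704 -0.1346  0.0161]
rib- [ 0.4331 -0.1345  0.026 ] tray [-40.6   0.2  26. ] depth [ 0.4298 -0.1297  0.0135]
out+ [ 0.5453 -0.1454  0.026 ] tray [72.1 -0.1 26. ] depth [ 0.5466 -0.1419  0.0158]
out- [ 0.404  -0.1317  0.026 ] tray [-69.8   0.2  26. ] depth [ 0.394  -0.1212 -0.0006]
hamL [ 0.4671 -0.2197  0.024 ] tray [  1.3 -81.5  24. ] depth [ 0.4679 -0.2201  0.029 ]
hamR [ 0.4061 -0.2138  0.024 ] tray [-60.  -81.3  24. ] depth [ 0.4026 -0.2128  0.0143]
hsh [ 0.4537 -0.0949  0.027 ] tray [-23.8  41.5  27. ] depth [ 0.4541 -0.096   0.0291]
```

Request:
{"fn": "servo_tool", "kwargs": {"commands": [[0,0,0,0.03,0,0,0],[0,0,0,0.04,0,0,0],[0,0,0,0.035,0,0,0],[0,0,0,0.025,0,0,0],[0,0,0,0.012,0,0,0],[0,0,0,0.004,0,0,0],[0,0,0,0,0,0,0],[0,0,0,0,0,0,0]]}}

```text
time_s: 12.05
tcp_pos: [0.5153, -0.172, 0.1921]
eef_rot: [-0.672, 0.74, -0.001, 0.001]
wrist_force: [-0.3, 0.8, -0.0]
opening: 0.0213
gripper_force: 34.5
```

Free so far, with force near zero. I'll lower 1 mm, open a little, lift straight up, then back off for a look.

Request:
{"fn": "servo_tool", "kwargs": {"commands": [[0,0,0,0.001,0,0,0],[0,0,0,0,0,0,0],[0.4,0,0,0,0,0,0],[0.45,0,0,0,0,0,0],[0.45,0,0,0,0,0,0],[0.45,0,0,-0.02,0,0,0],[0.45,0,0,-0.04,0,0,0],[0.45,0,0,-0.05,0,0,0],[0.45,0,0,-0.05,0,0,0],[0.45,0.03,0,-0.01,0,0,0],[0.45,0,0,0,0,0,0],[0.45,0,0,0,0,0,0]]}}

```text
time_s: 13.55
tcp_pos: [0.5116, -0.2017, 0.3595]
eef_rot: [-0.672, 0.741, 0.0, -0.0]
wrist_force: [0.1, -0.7, -0.4]
opening: 0.0384
gripper_force: 0.0
```

```bash
python3 - <<'E'
from bench import *
from h import *
s=sense();g=get_image("wrist");np.savez("/tmp/w5.npz",**g,s_pos=s["tcp_pos"],s_rot=s["eef_rot"])
print(s["tcp_pos"],s["time_s"],s["opening"],s["wrist_force"])
cv2.imwrite("pics/w5.png",g["color"])
E
```

```text
[ 0.5116201  -0.20170794  0.35954576] 13.55 0.03837498938985927 [ 0.08680036 -0.6604388  -0.35663803]
```

View pics/w5.png

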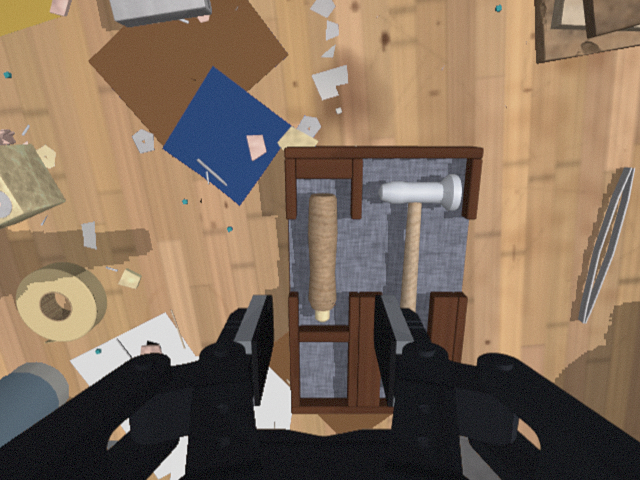

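The handle lies flat in its compartment, (322,195)–(322,320), inside the walls at rows 176 and 328. The hammer's head is in its pocket (420,191) and its shaft is in the channel. Handing in.

```bash
python3 -c "
from bench import *
print(sign_off())"
```

```text
the job is handed in; nothing more can be done
None
```

The hammer and then the larger loose handle (measured at about 105 mm) were laid flat in their tray compartments, confirmed in a last wrist picture, and the job was handed in at about 13.6 s.

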